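# Take the lift-off lid off the condiment box and park it in the lid rack

## Robot

A 6-joint arm with a two-finger parallel gripper is mounted at the origin on the work surface. World frame = base frame: x ahead of the robot, y to its left, z up, the work surface at z = 0. Lengths are in m, angles in rad, forces in N, time in s.
With the tool pointing down it reaches from about 0.35 to 0.775 m from the base axis. Payload 5.5 kg.
Tool frame: the origin (TCP) lies at the very end of the fingers, on their centre line; the grasp point (between the pads) lies 19 mm behind it; z points along the fingers, y is the direction in which the jaws open and shut (so a half turn about z gives the same grasp; the last joint's range is limited). The gripper opens to 85 mm and grips with 20 to 120 N. Pads are 22 mm wide; open, the fingers measure 114 mm over their backs; the gripper's body (76 mm by 85 mm) begins 54 mm behind the grasp point. The pads swing forward as they close: fully open they stand 13 mm farther back than shut.
Start: joints at [-1.451, 0.313, 0.046, 1.304, 0, 1.431], TCP at [0.148, -0.556, 0.231] pointing down, gripper open.
Joint ranges: [-2.76, 2.76], [-0.86, 1.69], [-1.03, 1.26], [-2.2, 2.34], [-1.47, 1.5], [-3.14, 3.14]. Speed limits (rad/s): [2.57, 2.57, 3.14, 3.14, 3.14, 3.14].

## Interface

Orientations are given as a unit quaternion [w, x, y, z].
In Python, from workcell import get_state, imaging, env, spotter gives the robot as it stands.
- The arm moves only by the tool play_rows, never from a script. Its argument "moves" is a list of rows, each an object with "claw": the finger opening in cm, from 0 to 8.54; "delta_pos": the shift along the tool's x, y, z in cm, a list of three; "twist": the turn about the tool's z in degrees. A call has 1 to 12 rows; each row is the pose to reach, as a shift and turn from the pose commanded when the call began, along the tool's axes at that moment; what a row does not reach only later rows make up. A row lasts 1/8 s, in which the tool goes at most 62.5 mm and 10.7 degrees, less where a joint would pass 70% of its speed; a pose out of reach is approached as far as the arm can. A call with a gripper value outside its range is refused whole. The fingers move at their own pace and stop on an object; "force" is the grip in N (left out, the last holds). Time passes only in rows, so rows that repeat a pose let the fingers close. It gives the time, the measured TCP pose, the force and the opening at its end, in the units of the state.
- get_state(): the state, without advancing time (a new reading comes with each control period).
- imaging.read_camera(name): name is "scene" or "top" or "wrist"; returns the picture (384x512x3 uint8, red, green, blue); there is no depth.
- imaging.camera_info(name): a dict with "fx", "fy", "cx", "cy" (pixels), "world_to_cam" (4x4, takes a point from world to camera coordinates). Camera axes: x right, y down, z forward; pixel columns grow to the right and rows downward; lengths in m; the calibration is good to about 2 mm. A picture is of the moment at which its call begins: read the wrist's pose just before it. camera_info takes no time and is no camera call; for the wrist camera it gives the pose at the moment of the call.
- env.hand_in(): hands the job in, once; it reports no verdict.
Trained networks look in the newest picture that a camera, given by its name, has taken for a name from the list of things; names that differ only in an ending like _2 or _b are one class to them, and where a whole thing is asked for, a point or a joint stands for the part that bears it (a point fixed in the world has none). Each returns a list of dicts, best first, with "conf" (0 to 1); they miss things now and then, are a little off and sometimes report something else, mostly with a low value. They report only what shows in the picture. A call takes as long as a camera call. They do not tell look-alikes from the thing itself.
- spotter.spot_in(camera, query): "extent" ([left, top, right, bottom] in pixels, round what is visible of it).
The state is a dict: "clock": time; "joint_pos": joint angles; "qvel": joint speeds; "tau": joint torques, N m; "tcp_pos": TCP position; "orientation": TCP orientation; "wrist_force": force on the tool from outside, world axes, zero at the start; "ft_torque": the same for the moment, N m; "finger_gap": finger opening in m.
Only numpy, scipy, OpenCV 4.12 (cv2) and the standard library are available. Lean on these libraries where they do the work, as an engineer would, in place of code of your own. Each camera call takes 0.05 s, during which the arm holds its last target. There are 200 camera calls.

## Task

Open the condiment box for service: by its bar handle swing the hinged steel lid up until it stands vertical, then lift it straight up off its hinge pins. Stand it upright in the slot of the lid rack, hinge edge down and about centred, and let go.

Things in the scene. Friction and masses are not known exactly. Their poses are not given: they have to be found in the camera images.
- lid_bar (a point): Centre of the lid's bar handle: round steel bar 12 mm thick, 100 mm long, parallel to the hinge, in the plane of the lid, with a 44 mm open gap to the lid's front edge and free air below. Pinch it from above; it turns between the fingers as the lid swings. Shut, it is 88 mm above the counter, on the robot's side. Axes as the lid's: x from bar to hinge axis, 195 mm away; y along the bar.
- lid: Loose flat steel lid, 136 x 200 x 6 mm, 0.45 kg, the only one with a bar. Origin on its hinge axis. x from bar to hinge, z up when shut. Two dark hooks (75 mm either side, 18 mm thick) reach 13 mm past the axis, open to +x only: lid vertical (x down), they come off the pins when raised over 17 mm. Shut, a rim under its front stops it sliding off. It swings freely, falls if let go.
- pins (a point): Middle of the hinge axis of the condiment box (fixed steel box, 125 x 200 mm, 85 mm high; not the knobbed box farther away): two 8 mm pins along y behind its rear rim, 88 mm above the counter, 1.5 to 3 mm play in the hooks. Axes: z up, y along the pins, x level, away from the box; the box's centre is 82.5 mm towards -x and the shut lid's bar 195 mm.
- slot (a point): Middle of the slot's floor in the fixed steel lid rack (base 120 x 260 mm), 10 mm above the counter. z up, y along the slot, x across. Two walls 160 mm long, 26 mm apart, open ends; lips on top flare to about 58 mm and end 98 mm above this point. The lid stands in it on its hooks, either way round, bar 208 mm above this point, leaning up to 11 degrees when let go.
There are look-alikes about, which are no part of the job. What is shaped like the part that bears pins but orange is not meant.

How it is judged:
On the way, in this order (a step that is already met when the one before it is completed fails the run):
1. the lid stands vertical (within 12 degrees) with its hooks still on the pins (angle between lid_bar's own x axis and vertical above 2.93 rad and z of lid_bar in the frame of pins between 0.175 and 0.206 m and x of lid_bar in the frame of pins between -0.05 and 0.05 m and y of lid_bar in the frame of pins between -0.02 and 0.02 m), for 0.1 s.
2. the lid, still upright (within 20 degrees), has been lifted up clear of the pins (angle between lid_bar's own x axis and vertical above 2.79 rad and z of lid_bar in the frame of pins above 0.215 m and x of lid_bar in the frame of pins between -0.07 and 0.07 m), for 0.05 s.
At the end, for the whole second after the job is handed in: The lid stands at rest in the rack's slot, hinge edge down on the slot's floor, within 20 degrees of vertical and its middle within 35 mm of the slot's middle along the slot (angle between lid_bar's own x axis and vertical above 2.79 rad and z of lid_bar in the frame of slot between 0.19 and 0.22 m and y of lid_bar in the frame of slot between -0.035 and 0.035 m and x of lid_bar in the frame of slot between -0.07 and 0.07 m and linear speed of lid below 0.02 m/s); the robot touches nothing.
It also fails if it takes over 51 s, if anything falls off the work surface, if the arm or the gripper's body presses on something with over 40 N, if the wrist force passes 120 N, or if a joint passes its speed limit or range.

## Working session

There is one attempt and no reset: what is moved stays moved. The work goes in short steps, Python scripts to look and compute and a tool call to move; the robot and the scene stay as the last step left them, time stands still between calls to the robot, and variables do not carry over. Pictures are saved under pics/ and viewed, about 8 in all and at most 12, crops included, and the job is handed in when it is done.

Besides the shell and the picture viewer there is one more tool, called after "Emit:" by a JSON object that holds its "api" and its "payload", one argument or row to a line. play_rows: Moves the arm, as the interface text tells. Its arguments: {"type":"object","properties":{"moves":{"type":"array"},"force":{"type":"number"}},"required":["moves"]}

```bash
ls; mkdir -p pics
cat > h.py <<'E'
import numpy as np, cv2
from workcell import get_state, imaging, env, spotter
def snap(c,fn):
    info=imaging.camera_info(c); im=imaging.read_camera(c); cv2.imwrite('pics/'+fn,im[...,::-1].copy()); return im,info
def ray(info,u,v):
    M=np.array(info['world_to_cam']); R=M[:3,:3]; t=M[:3,3]
    d=R.T@np.array([(u-info['cx'])/info['fx'],(v-info['cy'])/info['fy'],1]); return -R.T@t,d
def atz(info,u,v,z):
    o,d=ray(info,u,v); return o+d*(z-o[2])/d[2]
def proj(info,p):
    M=np.array(info['world_to_cam']); q=M[:3,:3]@np.array(p)+M[:3,3]; return q[0]/q[2]*info['fx']+info['cx'],q[1]/q[2]*info['fy']+info['cy']
E
python3 - <<'E'
from h import *
a,i=snap('top','top1.png'); print(i)
for q in ['lid_bar','lid','pins','slot']: print(q,spotter.spot_in('top',q))
b,j=snap('scene','sc1.png'); print(j)
for q in ['lid','pins','slot']: print(q,spotter.spot_in('scene',q))
s=get_state(); print(s)
E
```

```text
pics
{'fx': 406.2113242655482, 'fy': 406.2113242655482, 'cx': 259.07598772319733, 'cy': 179.99691479312227, 'world_to_cam': array([[ 0.01890326, -0.99969658,  0.01579283, -0.02869411],
       [-0.99438488, -0.0204431 , -0.10383063,  0.48635213],
       [ 0.10412198, -0.01374142, -0.9944696 ,  0.83185683],
       [ 0.        ,  0.        ,  0.        ,  1.        ]])}
lid_bar [{'extent': [70.2, 93.6, 177.3, 207.5], 'conf': 0.97}]
lid [{'extent': [65.5, 93.4, 176.4, 205.0], 'conf': 0.84}]
pins [{'extent': [76.4, 96.8, 183.8, 183.0], 'conf': 0.76}, {'extent': [176.5, 210.8, 283.5, 290.7], 'conf': 0.57}]
slot [{'extent': [291.2, 119.1, 422.6, 204.5], 'conf': 0.64}]
{'fx': 411.30446129058413, 'fy': 411.30446129058413, 'cx': 261.50870772056743, 'cy': 193.29078164298744, 'world_to_cam': array([[-0.14415084,  0.98947427,  0.0126969 ,  0.08466759],
       [ 0.62341669,  0.10077151, -0.77536878, -0.22428124],
       [-0.76848694, -0.1038546 , -0.63138107,  1.31082826],
       [ 0.        ,  0.        ,  0.        ,  1.        ]])}
lid [{'extent': [339.8, 188.2, 453.8, 277.4], 'conf': 0.74}]
pi
[... 196 characters left out ...]
int_pos': array([-1.45059408e+00,  3.13280864e-01,  4.60613266e-02,  1.30360908e+00,
       -7.92564176e-06,  1.43124593e+00]), 'qvel': array([ 4.53741702e-04, -2.42197155e-03,  1.06460808e-03, -2.26388021e-05,
       -5.94773226e-04, -1.01683817e-03]), 'tau': array([-1.43405621e-03, -4.79933417e+01,  2.98462093e+01,  3.35277349e-03,
       -1.12034443e-04, -3.00716444e-06]), 'tcp_pos': array([ 0.1477019 , -0.55572394,  0.23126129]), 'orientation': array([-1.61830346e-05,  9.91577919e-01,  1.29511505e-01, -3.80644555e-06]), 'wrist_force': array([-0.58345685,  0.37769316,  0.09234279]), 'ft_torque': array([-3.27236289e-05, -4.82865391e-03,  8.49249740e-04]), 'finger_gap': 0.08521189808219518}
```

Run:
```python
import cv2
a=cv2.imread('pics/top1.png')[60:310,50:450]
cv2.imwrite('pics/top1c.png',cv2.resize(a,None,fx=2,fy=2,interpolation=cv2.INTER_CUBIC))
b=cv2.imread('pics/sc1.png')[130:310,80:470]
cv2.imwrite('pics/sc1c.png',cv2.resize(b,None,fx=2,fy=2,interpolation=cv2.INTER_CUBIC))
```

```text
(no output)
```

View pics/top1c.png

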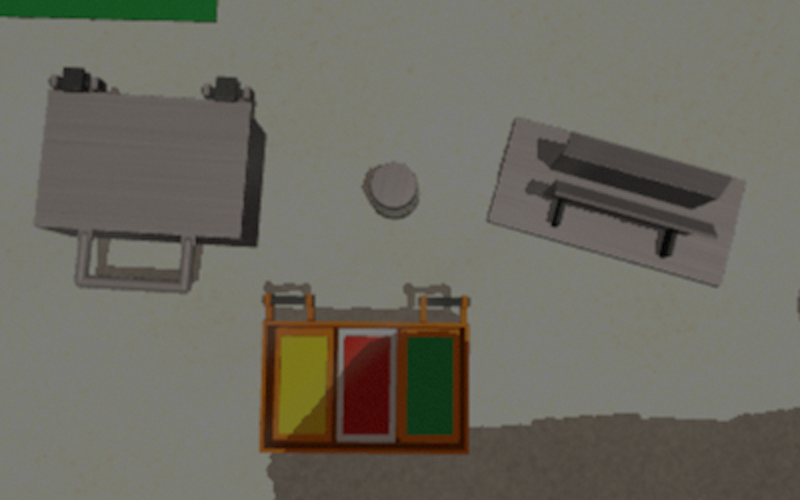

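View pics/sc1c.png

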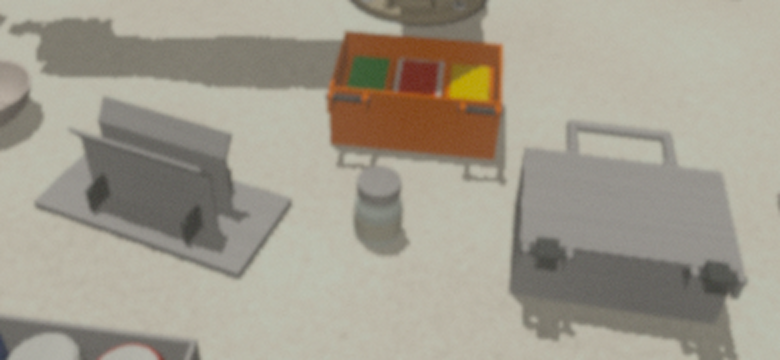

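The top crop shows the steel box at left, with the bar at crop (80–188, 288) and the hooks at (75,80) and (228,90). The rack is at right, with base corners (516,119), (745,181), (719,287) and (488,222). The orange look-alike and a jar stand in between, and the scene view agrees with this.

Run:
```python
from h import *
i=imaging.camera_info('top'); j=imaging.camera_info('scene')
f=lambda u,v,z:atz(i,u/2+50-.25,v/2+60-.25,z)
g=lambda u,v,z:atz(j,u/2+80-.25,v/2+130-.25,z)
P=lambda n,*a:print(n,*[np.round(x,4) for x in a])
P('bar',f(81,284,.088),f(188,288,.088)); P('hooks',f(76,80,.09),f(228,90,.09))
P('lidcorners',f(50,92,.09),f(252,97,.09),f(37,226,.09),f(243,241,.09))
P('barS',g(571,126,.088),g(671,135,.088))
P('hooksS',g(548,252,.09),g(717,275,.09))
c=[f(516,119,.01),f(745,181,.01),f(719,287,.01),f(488,222,.01)]
P('rack',*c,np.mean(c,0)); 
c=[g(110,140,.01),g(291,204,.01),g(240,271,.0),g(37,204,.01)]
P('rackS',*c)
P('walltops',f(571,133,.108),f(731,178,.108),f(555,184,.108),f(716,234,.108))
P('walltopsS',g(105,99,.108),g(231,134,.108),g(72,130,.108),g(213,178,.108))
for n in ['jar']: P(n,f(391,183,.06),g(379,183,.06))
P('orange',f(262,322,.085),f(468,322,.085),f(262,452,.085),f(468,452,.085))
w=imaging.camera_info('wrist');M=w['world_to_cam'];s=get_state();P('wristcam',-M[:3,:3].T@M[:3,3]-s['tcp_pos'],M[:3,:3],w['fx'])
```

```text
bar [0.4313 0.3072 0.088 ] [0.4295 0.2041 0.088 ]
hooks [0.6327 0.3238 0.09  ] [0.6261 0.1736 0.09  ]
lidcorners [0.62   0.3485 0.09  ] [0.6196 0.1496 0.09  ] [0.4866 0.3523 0.09  ] [0.4761 0.1525 0.09  ]
barS [0.434 0.206 0.088] [0.4324 0.3127 0.088 ]
hooksS [0.627  0.1755 0.09  ] [0.6313 0.3245 0.09  ]
rack [ 0.6242 -0.1232  0.01  ] [ 0.5609 -0.3737  0.01  ] [ 0.4449 -0.343   0.01  ] [ 0.51   -0.0937  0.01  ] [ 0.535  -0.2334  0.01  ]
rackS [ 0.4504 -0.3292  0.01  ] [ 0.5236 -0.0906  0.01  ] [ 0.6181 -0.1243  0.    ] [ 0.5674 -0.3667  0.01  ]
walltops [ 0.586  -0.1637  0.108 ] [ 0.5451 -0.3188  0.108 ] [ 0.5356 -0.1482  0.108 ] [ 0.4903 -0.3032  0.108 ]
walltopsS [ 0.4935 -0.2992  0.108 ] [ 0.5296 -0.1484  0.108 ] [ 0.5494 -0.3124  0.108 ] [ 0.5973 -0.1477  0.108 ]
jar [0.5416 0.0107 0.06  ] [0.5277 0.007  0.06  ]
orange [0.3981 0.132  0.085 ] [ 0.4019 -0.0678  0.085 ] [0.2749 0.1272 0.085 ] [ 0.2782 -0.0693  0.085 ]
wristcam [0.0642 0.0172 0.1423] [[ 2.573e-01 -9.663e-01 -3.000e-04]
 [-9.327e-01 -2.484e-01  2.614e-01]
 [-2.527e-01 -6.700e-02 -9.652e-01]] 298.4135
```

```bash
cat >> h.py <<'E'
from scipy.spatial.transform import Rotation
def Rt():
    q=get_state()['orientation']; return Rotation.from_quat(q,scalar_first=True).as_matrix()
def delta(p):
    return np.round(100*Rt().T@(np.array(p)-get_state()['tcp_pos']),2)
def yaw_y():
    R=Rt(); return np.degrees(np.arctan2(R[1,1],R[0,1]))
E
python3 - <<'E'
from h import *
print(yaw_y())
for p in [(.40,-.30,.26),(.45,0,.26),(.431,.257,.20)]: print(delta(p))
E
```

```text
-75.11727007056639
[ 30.95 -18.23  -2.87]
[ 43.49 -45.94  -2.87]
[ 48.25 -71.27   3.13]
```

Emit:
{"api": "play_rows", "payload": {
  "moves": [
    {"claw": 4.5, "delta_pos": [15.5, -9.1, -2.9], "twist": -10},
    {"claw": 4.5, "delta_pos": [31, -18.2, -2.9], "twist": -20},
    {"claw": 4.5, "delta_pos": [31, -18.2, -2.9], "twist": -30},
    {"claw": 4.5, "delta_pos": [31, -18.2, -2.9], "twist": -40},
    {"claw": 4.5, "delta_pos": [31, -18.2, -2.9], "twist": -50},
    {"claw": 4.5, "delta_pos": [43.5, -46, -2.9], "twist": -60},
    {"claw": 4.5, "delta_pos": [43.5, -46, -2.9], "twist": -72.5},
    {"claw": 4.5, "delta_pos": [43.5, -46, -2.9], "twist": -72.5},
    {"claw": 4.5, "delta_pos": [43.5, -46, -2.9], "twist": -72.5},
    {"claw": 4.5, "delta_pos": [48.3, -71.3, 3.1], "twist": -72.5},
    {"claw": 4.5, "delta_pos": [48.3, -71.3, 3.1], "twist": -72.5},
    {"claw": 4.5, "delta_pos": [48.3, -71.3, 3.1], "twist": -72.5}
  ]
}}

```text
clock: 1.95
tcp_pos: [0.4292, 0.0949, 0.2282]
orientation: [0.001, 0.723, 0.691, 0.0]
wrist_force: [1.1, 0.1, -0.8]
finger_gap: 0.0449
```

Emit:
{"api": "play_rows", "payload": {
  "moves": [
    {"claw": 4.5, "delta_pos": [0, 0, 0], "twist": 0},
    {"claw": 4.5, "delta_pos": [0, 0, 0], "twist": 0}
  ]
}}

```text
clock: 2.2
tcp_pos: [0.4292, 0.0931, 0.2282]
orientation: [0.0, 0.723, 0.691, -0.0]
wrist_force: [0.9, -0.3, -0.6]
finger_gap: 0.045
```

Run:
```python
from h import *
print(yaw_y()); print(delta((.431,.257,.2)))
```

```text
-2.5353435135350306
[16.39 -0.55  2.82]
```

Emit:
{"api": "play_rows", "payload": {
  "moves": [
    {"claw": 4.5, "delta_pos": [16.4, -0.5, 2.8], "twist": 0},
    {"claw": 4.5, "delta_pos": [16.4, -0.5, 2.8], "twist": 0},
    {"claw": 4.5, "delta_pos": [16.4, -0.5, 2.8], "twist": 0},
    {"claw": 4.5, "delta_pos": [16.4, -0.5, 2.8], "twist": 0},
    {"claw": 4.5, "delta_pos": [16.4, -0.5, 2.8], "twist": 0}
  ]
}}

```text
clock: 2.82
tcp_pos: [0.4324, 0.2553, 0.2003]
orientation: [0.0, 0.724, 0.69, -0.0]
wrist_force: [0.0, -0.8, -0.9]
finger_gap: 0.0453
```

Run:
```python
from h import *
a,i=snap('wrist','w1.png'); print(get_state()['tcp_pos'],yaw_y())
print(spotter.spot_in('wrist','lid_bar'))
print(proj(i,(.431,.257,.088)))
cv2.imwrite('pics/w1b.png',cv2.resize(a[...,::-1],None,fx=1.5,fy=1.5))
```

```text
[0.43244436 0.25517452 0.20042368] -2.7765650968880986
[{'extent': [244.6, 61.2, 511.4, 288.6], 'conf': 0.65}]
(np.float64(251.57488193862406), np.float64(187.29325656823139))
```

View pics/w1b.png

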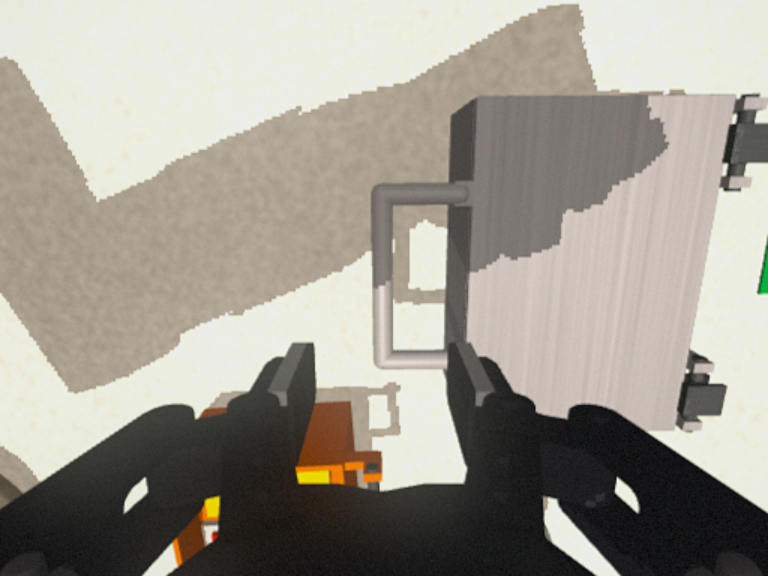

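The wrist view shows the bar from (382,190) to (383,362) and the hooks near (745,143) and (702,398), in the 1.5x picture. That is about as predicted.

Run:
```python
from h import *
i=imaging.camera_info('wrist')
f=lambda u,v,z:np.round(atz(i,(u+.5)/1.5-.5,(v+.5)/1.5-.5,z),4)
print(f(382,190,.088),f(383,362,.088),f(383,276,.088)); print(f(743,143,.088),f(698,391,.088))
print(delta((.433,.259,.068)))
```

```text
[0.4361 0.3091 0.088 ] [0.4318 0.2053 0.088 ] [0.4344 0.2599 0.088 ]
[0.6328 0.3245 0.088 ] [0.6287 0.176  0.088 ]
[ 0.39  0.03 13.25]
```

Emit:
{"api": "play_rows", "payload": {
  "force": 25,
  "moves": [
    {"claw": 4.5, "delta_pos": [0.2, 0, 6], "twist": 0.2},
    {"claw": 4.5, "delta_pos": [0.2, 0, 11], "twist": 0.2},
    {"claw": 4.5, "delta_pos": [0.2, 0, 13.2], "twist": 0.2},
    {"claw": 4.5, "delta_pos": [0.2, 0, 13.2], "twist": 0.2},
    {"claw": 4.5, "delta_pos": [0.2, 0, 13.2], "twist": 0.2},
    {"claw": 0.8, "delta_pos": [0.2, 0, 13.2], "twist": 0.2},
    {"claw": 0.8, "delta_pos": [0.2, 0, 13.2], "twist": 0.2},
    {"claw": 0.8, "delta_pos": [0.2, 0, 13.2], "twist": 0.2},
    {"claw": 0.8, "delta_pos": [0.2, 0, 13.2], "twist": 0.2}
  ]
}}

```text
clock: 4.05
tcp_pos: [0.4329, 0.2592, 0.0693]
orientation: [0.001, 0.724, 0.69, 0.001]
wrist_force: [-0.2, -1.0, 5.9]
finger_gap: 0.0112
```

Run:
```python
from h import *
s=get_state();print(s['tcp_pos'],s['finger_gap'],s['wrist_force'],yaw_y(),s['joint_pos'])
```

```text
[0.43290494 0.25924637 0.06928394] 0.011178729360975732 [-0.16751155 -0.97845012  5.92517776] -2.802990786382852 [ 3.80738268e-01  2.88434419e-01 -4.08750391e-01  8.71089470e-01
 -6.26864536e-04  2.00045461e+00]
```

Emit:
{"api": "play_rows", "payload": {
  "moves": [
    {"claw": 0.8, "delta_pos": [0, 0.04, -1.36], "twist": 0.2},
    {"claw": 0.8, "delta_pos": [0, 0.19, -2.71], "twist": 0.2},
    {"claw": 0.8, "delta_pos": [0, 0.43, -4.05], "twist": 0.2},
    {"claw": 0.8, "delta_pos": [0, 0.76, -5.37], "twist": 0.2},
    {"claw": 0.8, "delta_pos": [0, 1.18, -6.67], "twist": 0.2},
    {"claw": 0.8, "delta_pos": [0, 1.69, -7.93], "twist": 0.2},
    {"claw": 0.8, "delta_pos": [0, 2.29, -9.15], "twist": 0.2},
    {"claw": 0.8, "delta_pos": [0, 2.98, -10.33], "twist": 0.2},
    {"claw": 0.8, "delta_pos": [0, 3.74, -11.46], "twist": 0.2},
    {"claw": 0.8, "delta_pos": [0, 4.58, -12.53], "twist": 0.2},
    {"claw": 0.8, "delta_pos": [0, 4.58, -12.53], "twist": 0.2}
  ]
}}

```text
clock: 5.42
tcp_pos: [0.4776, 0.2562, 0.1946]
orientation: [0.0, 0.726, 0.688, -0.0]
wrist_force: [-6.1, -2.7, 0.5]
finger_gap: 0.0109
```

Run:
```python
from h import *
b,i=snap('scene','sc2.png'); s=get_state()
print(s['tcp_pos'],s['finger_gap'],s['wrist_force'],yaw_y())
cv2.imwrite('pics/sc2c.png',cv2.resize(b[80:320,240:500,::-1],None,fx=2,fy=2,interpolation=cv2.INTER_CUBIC))
```

```text
[0.47730277 0.25622835 0.19414372] 0.011118022537559792 [-3.98492203 -2.82521952  0.83693959] -3.0283081365653683
```

View pics/sc2c.png

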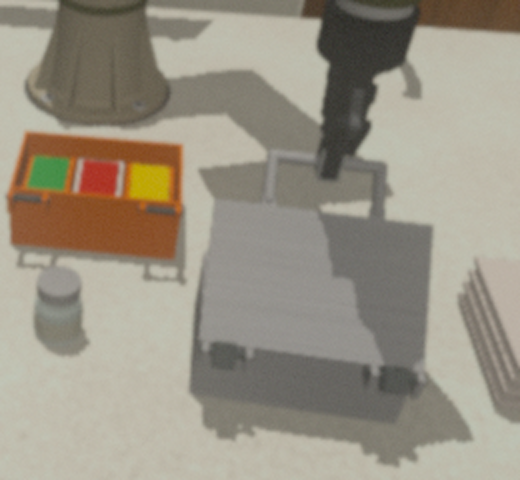

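The lid is swinging, at about 40°, with the hooks still on the pins and the bar held. Next I continue to vertical.

Emit:
{"api": "play_rows", "payload": {
  "moves": [
    {"claw": 0.8, "delta_pos": [0, 1.38, -1.48], "twist": -0.5},
    {"claw": 0.8, "delta_pos": [0, 2.92, -2.82], "twist": -0.5},
    {"claw": 0.8, "delta_pos": [0, 4.58, -3.98], "twist": -0.5},
    {"claw": 0.8, "delta_pos": [0, 6.36, -4.97], "twist": -0.5},
    {"claw": 0.8, "delta_pos": [0.1, 8.23, -5.76], "twist": -0.5},
    {"claw": 0.8, "delta_pos": [0.1, 9.84, -6.27], "twist": -0.5},
    {"claw": 0.8, "delta_pos": [0.1, 11.49, -6.63], "twist": -0.5},
    {"claw": 0.8, "delta_pos": [0.1, 12.83, -6.82], "twist": -0.5},
    {"claw": 0.8, "delta_pos": [0.1, 13.84, -6.9], "twist": -0.5},
    {"claw": 0.8, "delta_pos": [0.1, 14.8, -6.93], "twist": -0.5},
    {"claw": 0.8, "delta_pos": [0.1, 14.8, -6.93], "twist": -0.5},
    {"claw": 0.8, "delta_pos": [0.1, 14.8, -6.93], "twist": -0.5}
  ]
}}

```text
clock: 6.98
tcp_pos: [0.6256, 0.2502, 0.2632]
orientation: [0.0, 0.722, 0.691, 0.001]
wrist_force: [-0.2, 2.5, 3.0]
finger_gap: 0.0108
```

Run:
```python
from h import *
b,i=snap('scene','sc3.png'); s=get_state()
print(s['tcp_pos'],s['finger_gap'],s['wrist_force'],s['ft_torque'],yaw_y())
u,v=proj(i,(.628,.2493,.2));print(u,v)
cv2.imwrite('pics/sc3c.png',cv2.resize(b[80:320,240:500,::-1],None,fx=2.3,fy=2.3,interpolation=cv2.INTER_CUBIC))
```

```text
[0.62546695 0.25022591 0.26320598] 0.010824836785618472 [0.03571818 2.37157696 4.08871665] [0.45187154 0.06106646 0.00511981] -2.4994896232447035
409.56475152817495 215.96740264277474
```

View pics/sc3c.png

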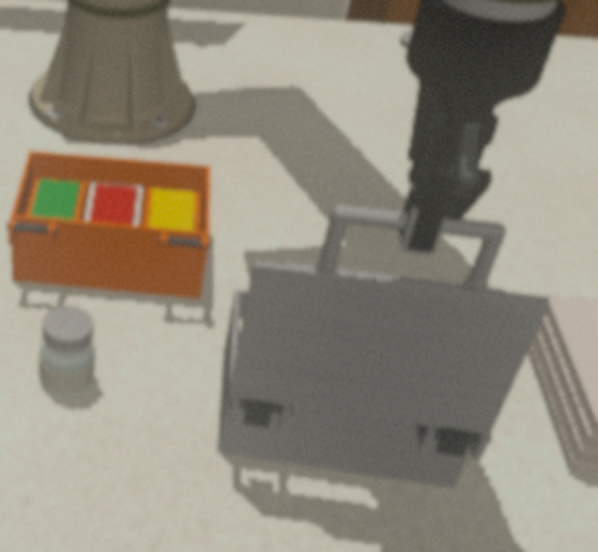

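The lid stands vertical on its pins, with the bar about 194 mm above the hinge axis. Next I lift it straight up.

Emit:
{"api": "play_rows", "payload": {
  "moves": [
    {"claw": 0.8, "delta_pos": [0, 0, -0.5], "twist": 0},
    {"claw": 0.8, "delta_pos": [0, 0, -1.2], "twist": 0},
    {"claw": 0.8, "delta_pos": [0, 0, -2], "twist": 0},
    {"claw": 0.8, "delta_pos": [0, 0, -3], "twist": 0},
    {"claw": 0.8, "delta_pos": [0, 0, -4], "twist": 0},
    {"claw": 0.8, "delta_pos": [0, 0, -5], "twist": 0},
    {"claw": 0.8, "delta_pos": [0, 0, -6], "twist": 0},
    {"claw": 0.8, "delta_pos": [0, 0, -6.6], "twist": 0},
    {"claw": 0.8, "delta_pos": [0, 0, -6.6], "twist": 0},
    {"claw": 0.8, "delta_pos": [0, 0, -6.6], "twist": 0}
  ]
}}

```text
clock: 8.28
tcp_pos: [0.6254, 0.2499, 0.3282]
orientation: [-0.0, 0.722, 0.691, -0.0]
wrist_force: [-0.4, -0.8, -5.6]
finger_gap: 0.0108
```

Run:
```python
from h import *
s=get_state()
print(s['tcp_pos'],s['finger_gap'],s['wrist_force'],s['ft_torque'],yaw_y())
yy=np.radians(-15.3)
for p in [(.50,-.02,.33),(.538,-.232,.33)]: print(delta(p))
```

```text
[0.62537191 0.24990084 0.32823308] 0.010781154590406076 [-0.43269112 -0.76521283 -5.63799077] [ 0.03070525 -0.02196932  0.00855515] -2.514625754579767
[-27.51 -11.34  -0.16]
[-48.53  -6.61  -0.16]
```

Emit:
{"api": "play_rows", "payload": {
  "moves": [
    {"claw": 0.8, "delta_pos": [-1.5, -0.2, 0], "twist": 1},
    {"claw": 0.8, "delta_pos": [-4, -0.5, 0], "twist": 2},
    {"claw": 0.8, "delta_pos": [-8, -1.1, 0], "twist": 3},
    {"claw": 0.8, "delta_pos": [-12, -1.6, 0], "twist": 4},
    {"claw": 0.8, "delta_pos": [-16, -2.2, 0], "twist": 5},
    {"claw": 0.8, "delta_pos": [-20, -2.7, 0], "twist": 6},
    {"claw": 0.8, "delta_pos": [-24, -3.3, 0], "twist": 7.5},
    {"claw": 0.8, "delta_pos": [-28, -3.8, 0], "twist": 9},
    {"claw": 0.8, "delta_pos": [-31, -4.2, 0], "twist": 10.5},
    {"claw": 0.8, "delta_pos": [-33, -4.5, 0], "twist": 12},
    {"claw": 0.8, "delta_pos": [-34, -4.6, 0], "twist": 12.8},
    {"claw": 0.8, "delta_pos": [-34, -4.6, 0], "twist": 12.8}
  ]
}}

```text
clock: 9.78
tcp_pos: [0.5645, -0.088, 0.3287]
orientation: [-0.0, 0.795, 0.606, 0.0]
wrist_force: [0.5, 1.1, -5.6]
finger_gap: 0.011
```

Run:
```python
from h import *
s=get_state()
print(s['tcp_pos'],s['finger_gap'],s['wrist_force'],yaw_y())
print(delta((.538,-.232,.33)))
a,i=snap('top','top2.png')
cv2.imwrite('pics/top2c.png',cv2.resize(a[80:240,230:450,::-1],None,fx=3,fy=3,interpolation=cv2.INTER_CUBIC))
```

```text
[ 0.56445681 -0.08795904  0.32865265] 0.010994699270387983 [ 0.49895919  1.06313976 -5.57658549] -15.357483919917952
[-14.59   1.26  -0.14]
```

View pics/top2c.png

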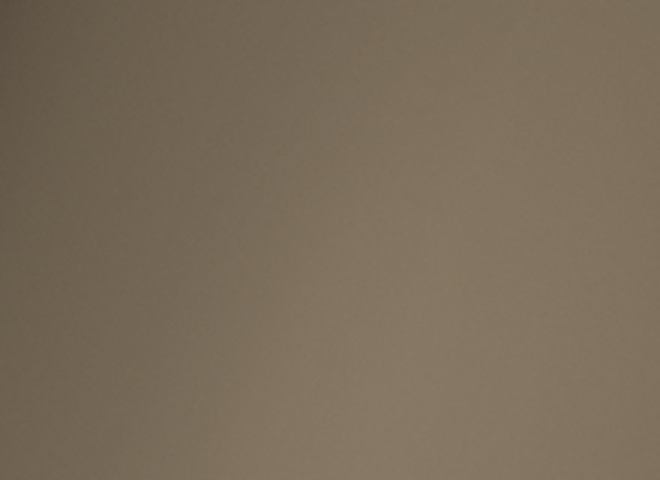

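The arm blocks the top camera, so the picture shows nothing useful. I'll move over the rack and check from the scene camera.

Emit:
{"api": "play_rows", "payload": {
  "moves": [
    {"claw": 0.8, "delta_pos": [-1.5, 0.1, 0], "twist": 0},
    {"claw": 0.8, "delta_pos": [-4, 0.4, 0], "twist": 0},
    {"claw": 0.8, "delta_pos": [-7.5, 0.7, 0], "twist": 0},
    {"claw": 0.8, "delta_pos": [-11, 1, 0], "twist": 0},
    {"claw": 0.8, "delta_pos": [-13.5, 1.2, 0], "twist": 0},
    {"claw": 0.8, "delta_pos": [-14.6, 1.3, 0], "twist": 0},
    {"claw": 0.8, "delta_pos": [-14.6, 1.3, 0], "twist": 0},
    {"claw": 0.8, "delta_pos": [-14.6, 1.3, 0], "twist": 0}
  ]
}}

```text
clock: 10.82
tcp_pos: [0.5387, -0.2309, 0.3288]
orientation: [-0.0, 0.795, 0.607, 0.0]
wrist_force: [-0.3, 0.6, -5.4]
finger_gap: 0.011
```

Run:
```python
from h import *
s=get_state()
print(s['tcp_pos'],s['finger_gap'],s['wrist_force'],yaw_y())
a,i=snap('scene','sc4.png'); 
cv2.imwrite('pics/sc4c.png',cv2.resize(a[60:300,60:300,::-1],None,fx=2.5,fy=2.5,interpolation=cv2.INTER_CUBIC))
p=s['tcp_pos']+np.array([0,0,.019]); y=np.radians(yaw_y()); ty=np.array([-np.sin(y),np.cos(y),0])
for k in(-.075,.075): # hook ends if vertical
    q=p+k*ty-[0,0,.208]; print('hook',(np.array(proj(i,q))-60)*2.5)
print('bar',(np.array(proj(i,p))-60)*2.5)
```

```text
[ 0.53869876 -0.23093911  0.32881012] 0.01103338768670971 [-0.33833302  0.58580868 -5.3602606 ] -15.251873742405484
hook [156.91834854 285.49191181]
hook [312.1133116  332.53359374]
bar [185.45423519  67.22638296]
```

View pics/sc4c.png

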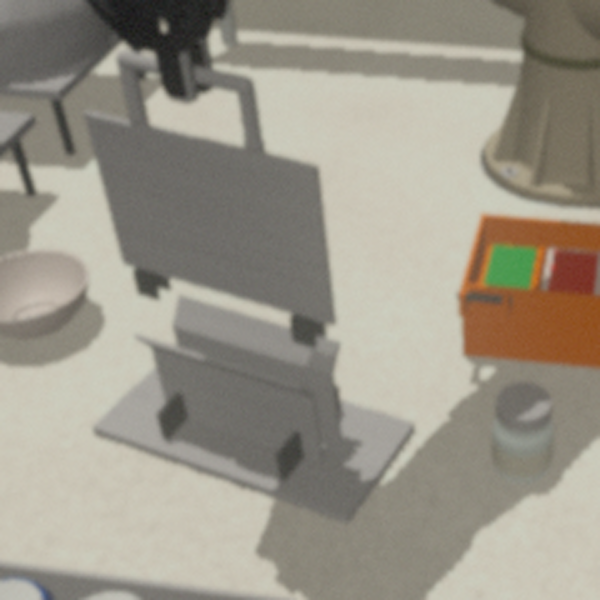

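Bar and hooks appear where expected, so the lid is about vertical above the slot (hooks at (153,295) and (310,343)). I'll check the lip model against the picture.

Run:
```python
from h import *
i=imaging.camera_info('scene'); im=cv2.imread('pics/sc4.png')
im=cv2.resize(im[120:290,80:240],None,fx=3.5,fy=3.5,interpolation=cv2.INTER_CUBIC)
c=np.array([.5387,-.231,0]); y=np.radians(-15.25); tx=np.array([np.cos(y),np.sin(y),0]); ty=np.array([-np.sin(y),np.cos(y),0])
def L(h,x,l,col):
    a,b=[tuple(int(t) for t in (np.array(proj(i,c+x*tx+k*ty+[0,0,h]))-[80,120])*3.5) for k in(-l,l)]; cv2.line(im,a,b,col,1)
for x in(-.029,.029): L(.108,x,.08,(0,0,255))
for x in(-.06,.06): L(.01,x,.13,(0,255,0))
cv2.imwrite('pics/ov.png',im)
```

```text
(no output)
```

View pics/ov.png

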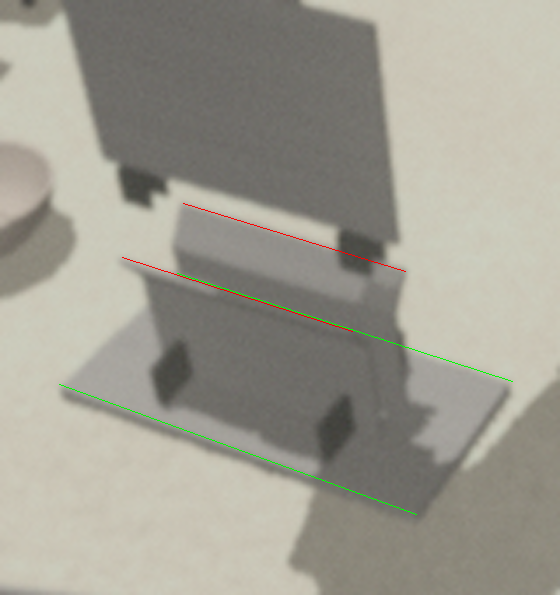

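The overlay matches the rack to within a few pixels. Next I lower the lid.

Emit:
{"api": "play_rows", "payload": {
  "moves": [
    {"claw": 0.8, "delta_pos": [0, 0, 1], "twist": 0},
    {"claw": 0.8, "delta_pos": [0, 0, 2.5], "twist": 0},
    {"claw": 0.8, "delta_pos": [0, 0, 4], "twist": 0},
    {"claw": 0.8, "delta_pos": [0, 0, 5], "twist": 0},
    {"claw": 0.8, "delta_pos": [0, 0, 6], "twist": 0},
    {"claw": 0.8, "delta_pos": [0, 0, 7], "twist": 0},
    {"claw": 0.8, "delta_pos": [0, 0, 8], "twist": 0},
    {"claw": 0.8, "delta_pos": [0, 0, 9], "twist": 0},
    {"claw": 0.8, "delta_pos": [0, 0, 10], "twist": 0},
    {"claw": 0.8, "delta_pos": [0, 0, 11], "twist": 0},
    {"claw": 0.8, "delta_pos": [0, 0, 12], "twist": 0},
    {"claw": 0.8, "delta_pos": [0, 0, 12], "twist": 0}
  ]
}}

```text
clock: 12.38
tcp_pos: [0.538, -0.2316, 0.2076]
orientation: [-0.001, 0.795, 0.607, -0.0]
wrist_force: [0.3, -0.8, -5.0]
finger_gap: 0.011
```

Emit:
{"api": "play_rows", "payload": {
  "moves": [
    {"claw": 0.8, "delta_pos": [0, 0, 0.4], "twist": 0},
    {"claw": 0.8, "delta_pos": [0, 0, 0.7], "twist": 0},
    {"claw": 0.8, "delta_pos": [0, 0, 0.9], "twist": 0},
    {"claw": 0.8, "delta_pos": [0, 0, 0.9], "twist": 0}
  ]
}}

```text
clock: 12.88
tcp_pos: [0.5395, -0.2322, 0.2013]
orientation: [0.001, 0.795, 0.607, 0.001]
wrist_force: [1.0, 1.3, 3.5]
finger_gap: 0.0106
```

The force changed from −5 N to +3.5 N, so the lid is on the slot floor. I'll release it and back off.

Emit:
{"api": "play_rows", "payload": {
  "moves": [
    {"claw": 1.6, "delta_pos": [0, 0, 0], "twist": 0},
    {"claw": 2.5, "delta_pos": [0, 0, 0], "twist": 0},
    {"claw": 4, "delta_pos": [0, 0, 0], "twist": 0},
    {"claw": 6, "delta_pos": [0, 0, 0], "twist": 0},
    {"claw": 7.5, "delta_pos": [0, 0, 0], "twist": 0},
    {"claw": 7.5, "delta_pos": [0, 0, 0], "twist": 0},
    {"claw": 7.5, "delta_pos": [0, 0, -2], "twist": 0},
    {"claw": 7.5, "delta_pos": [0, 0, -5], "twist": 0},
    {"claw": 7.5, "delta_pos": [0, 0, -9], "twist": 0},
    {"claw": 7.5, "delta_pos": [0, 0, -12], "twist": 0},
    {"claw": 7.5, "delta_pos": [0, 0, -12], "twist": 0}
  ]
}}

```text
clock: 14.25
tcp_pos: [0.5396, -0.2326, 0.3226]
orientation: [0.003, 0.795, 0.607, 0.001]
wrist_force: [-0.6, -0.3, -0.1]
finger_gap: 0.075
```

Run:
```python
from h import *
s=get_state(); print(s['tcp_pos'],s['finger_gap'],s['wrist_force'])
a,i=snap('scene','sc5.png'); im=cv2.resize(a[60:300,60:300,::-1],None,fx=2.5,fy=2.5,interpolation=cv2.INTER_CUBIC)
y=np.radians(-15.25); ty=np.array([-np.sin(y),np.cos(y),0]); c=np.array([.5387,-.231,.218])
a,b=[tuple(int(t) for t in (np.array(proj(i,c+k*ty))-60)*2.5) for k in(-.05,.05)]; cv2.line(im,a,b,(0,0,255),1)
cv2.imwrite('pics/sc5c.png',im)
```

```text
[ 0.53958814 -0.23258492  0.32261932] 0.07501238105600151 [-0.57387542 -0.31106813 -0.0518562 ]
```

View pics/sc5c.png

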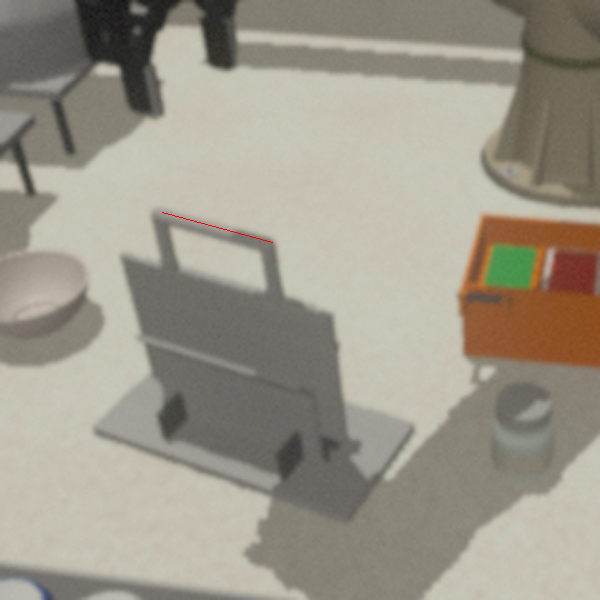

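The lid stands in the slot, its bar at (155–275, 212–242), on the predicted line. The gripper is clear, so I'll let it settle briefly and hand in.

Emit:
{"api": "play_rows", "payload": {
  "moves": [
    {"claw": 7.5, "delta_pos": [0, 0, 0], "twist": 0},
    {"claw": 7.5, "delta_pos": [0, 0, 0], "twist": 0},
    {"claw": 7.5, "delta_pos": [0, 0, 0], "twist": 0},
    {"claw": 7.5, "delta_pos": [0, 0, 0], "twist": 0}
  ]
}}

```text
clock: 14.8
tcp_pos: [0.5384, -0.2319, 0.3194]
orientation: [-0.0, 0.795, 0.607, -0.0]
wrist_force: [0.1, -0.6, 0.7]
finger_gap: 0.0749
```

```bash
python3 -c "
from h import *
a=cv2.imread('pics/sc5.png'); b,_=snap('scene','sc6.png')
d=cv2.absdiff(a,b[...,::-1].copy())[130:300,80:240]; print(d.mean(),d.max(),get_state()['wrist_force'])
print(env.hand_in())"
```

```text
1.4098039215686275 24 [ 0.22830626 -0.26933232  0.72937437]
the job is handed in; nothing more can be done
None
```

The lid stands upright in the rack slot, hinge edge down, and the job is handed in at about 15 s of the 51 s allowed. I pinched the bar and swung the lid to vertical on its pins. Then I lifted it about 65 mm straight up, carried it to the rack, lowered it onto the slot floor, let go and backed off.

**Last checks:**
- **Position:** in the final scene picture the bar lies within about 1 cm of the line expected for a centred, nearly vertical lid.
- **At rest:** two pictures 0.5 s apart showed no visible movement.
- **Robot clear:** the gripper was about 10 cm above the bar, with roughly zero force at the wrist.

**Not fully confirmed:**
- **Vertical and lift-off steps:** I judged these from the arm's position, the force readings and one picture. The hand-in gives no verdict.
- **Top camera:** one picture over the rack was blocked by the arm and useless, so I relied on the scene camera there.

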